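Load the zeroing disc into the penetrometer nest with the lifter

ROBOT

A 6-joint arm with a two-finger parallel gripper is mounted at the origin on the work surface. World frame = base frame: x ahead of the robot, y to its left, z up, the work surface at z = 0. Lengths are in m, angles in rad, forces in N, time in s.
With the tool pointing down it reaches from about 0.25 to 0.725 m from the base axis. Payload 4 kg.
Tool frame: the origin (TCP) lies midway between the tips of the shut fingers; the grasp point (between the pads) lies 19 mm behind it; z points along the fingers, y is the line along which they close (so a half turn about z gives the same grasp; the last joint's range is limited). The gripper opens to 85 mm and grips with 20 to 120 N. Pads are 22 mm wide; open, the fingers measure 114 mm over their backs; the gripper's body (76 mm by 85 mm) begins 54 mm behind the grasp point. The pads swing forward as they close: fully open they stand 13 mm farther back than shut.
Start: joints at [-1.138, 0.241, 0.005, 1.335, 0, 1.571], TCP at [0.21, -0.454, 0.231] pointing down, gripper open.
Joint ranges: [-2.72, 2.72], [-1.05, 1.87], [-1.09, 1.28], [-1.99, 2.15], [-1.42, 1.44], [-3.14, 3.14]. Speed limits (rad/s): [2.79, 2.79, 3.14, 3.14, 3.14, 3.14].

INTERFACE

Orientations are given as a unit quaternion [x, y, z, w].
In Python, from workcell import get_obs, camera, job_done, silhouettes gives the robot as it stands. The module is installed in compiled form; this text tells all that it offers.
- The arm moves only by the tool drive_tool, never from a script. Its argument "increments" is a list of rows, each a list of 3 entries, a list of its own where there are three numbers: the shift along the world's x, y, z in mm, then the turn, a rotation vector about the world's x, y, z in degrees, then the opening, from 0 (shut) to 1 (fully open). A call has 1 to 8 rows; each row shifts and turns the commanded pose from where the row before left it; what a row does not reach is not made up. A row lasts 1/12 s, in which the tool goes at most 41.7 mm and 7.16 degrees, less where a joint would pass 70% of its speed; a pose out of reach is approached as far as the arm can. A call is refused whole if a number of a shift passes 41.7 or a number of a turn 7.16, either way. A call with a gripper value outside its range is refused whole. The fingers move at their own pace and stop on an object; the grip force is fixed at half the most. Time passes only in rows, so rows that do not move let the fingers close. It gives the time, the measured TCP pose, the force, the opening and the grip force at its end, in the units of the state.
- get_obs(): the state, without advancing time (a new reading comes with each control period).
- camera(name): name is "scene" or "side" or "wrist"; returns a dict with "image" (480x640x3 uint8, red, green, blue), "K" (3x3 intrinsics, pixels), "view" (4x4, takes a point from world to camera coordinates). Camera axes: x right, y down, z forward; pixel columns grow to the right and rows downward; lengths in m; the calibration is good to about 2 mm. A picture is of the moment at which its call begins. There is no depth.
- job_done(): hands the job in; it is judged then, once.
Trained networks look in a picture, given as the dict that the camera call returned (one of the last four; its "shot" number tells which), for a name from the list of things; names that differ only in an ending like _2 or _b are one class to them, and where a whole thing is asked for, a point or a joint stands for the part that bears it (a point fixed in the world has none). Each returns a list of dicts, best first, with "conf" (0 to 1); they miss things now and then, are a little off and sometimes report something else, mostly with a low value. They report only what shows in the picture. A call takes as long as a camera call. They do not tell look-alikes from the thing itself.
- silhouettes(query, picture): "region" (480x640 bool, what is visible of it) and "bbox" ([left, top, right, bottom] in pixels, round what is visible of it).
The state is a dict: "clock": time; "joint_pos": joint angles; "joint_vel": joint speeds; "tau": joint torques, N m; "eef_pos": TCP position; "tool_rot": TCP orientation; "ft_force": force on the tool from outside, world axes, zero at the start; "ft_torque": the same for the moment, N m; "grip_width": finger opening in m; "grasp_force": force on a finger pad.
Only numpy, scipy, OpenCV 4.12 (cv2) and the standard library are available. Lean on these libraries where they do the work, as an engineer would, in place of code of your own. Each camera call takes 0.05 s, during which the arm holds its last target. There are 200 camera calls.

TASK

Take the blue flat lifter, slide its tongue under the brass disc on its stand and carry the disc, level and balanced on the tongue, to the nest on the white penetrometer; set it gently on the rails in front of the guides, then push it in with the lifter's shoulder, the orange shoe sliding ahead of it, until it is stopped by both steel stop pins, wherever they are set today, and there press for half a second with about 13 newtons (at least 9, never more than 18). Draw the lifter out, leaving the disc home against the shoe, and lay the lifter flat on the open bench, upright as it lay before. Never touch the disc with the gripper, keep it level all the time, never knock the lifter hard against the penetrometer, and leave the steel disc and the other things alone.

Things in the scene. Friction and masses are not known exactly. Their poses are not given: they have to be found in the camera images.
- lifter: Loose blue lifter, 140 g, flat on the bench. Origin: foot of the shoulder's flat front face, at the underside; x forward along the tongue, z up. Steel tongue x 0 to 58 mm, 20 wide, z 0 to 3. Shoulder block x -12 to 0, 20 wide, z 0 to 38. Handle bar x -112 to -12, 14 wide, z 18 to 38, its rear foot (x -112 to -100) reaching down to z 0.
- lifter_grip (a point): Point on the lifter's handle bar where to grip it from above, across its 14 mm width (fingers closing along the lifter's y): 55 mm behind the shoulder face, 26 mm above the underside, so that the fingertips clear the bench. 70 N keeps it from turning in the fingers. Axes as the lifter's.
- brass_disc: Loose gold-coloured brass disc, 44 mm diameter, 8 mm thick, about 100 g, lying flat on the rails of one of the two stands. Origin: centre of its underside, z up.
- steel_disc: Loose grey steel disc of the same size on the other stand. Not part of the job; leave it.
- stand_a: Fixed stand with the brass disc (may be the left or right one). Origin: centre of its underside; x to its back. Base plate 85 x 64 x 6 mm. Two rails along x, x -32 to 32, 10 mm wide, inner faces at y +-15, top at z 50; the disc lies across them. Open between the rails above z 6 and from the front (-x): the lifter enters there along +x. Lips 4 mm high on the rails at x 26 to 32.
- stand_a_rest (a point): Point midway between stand_a's rails at the level of their tops (50 mm above the bench); the disc's centre starts within 3 mm of it; x points along the rails to the back.
- penetrometer: Fixed white instrument, deck 220 x 180 mm with its top at z 50; origin: centre of its underside; x to its back. Nest on the front of the deck: two rails along x, x -105 to 10, 10 mm wide, inner faces at y +-15, tops at z 74, open between them down to the deck and from the front (-x). 20 mm column at x 75, y -60, with a head 0.25 to 0.30 m up, swung away to y -165.
- nest_entry (a point): Point midway between the nest's rails, at the level of their tops, 50 mm before nest_home: a disc is set down centred here, in front of the guides; x points into the nest, along the rails.
- nest_home (a point): Mid-nest point at rail-top level; x points into the nest. The disc's centre, when it is home against the two stop pins, lies between 8 mm before and 8 mm beyond this point, not known which: the pins are set anew each time. Guide walls 8 mm higher than the rail tops flank it, from 30 mm before to 30 mm beyond, 50 mm apart, with flared mouths 24 mm long before them.
- shoe (a joint): Orange sliding shoe between the rails' inner ends, 20 mm wide, 2 to 18 mm above rail tops. Value 0 to 0.030 m grows as it is pushed inward; at 0 its front face is 2 mm beyond nest_home. It starts at 0 to 0.008. It drags with about 2.5 N (the disc's rubbing on the rails adds about 1 N, a guide more) and stays where left; it is never the end of the travel: the pins are.
- shoe_face (a point): Foot of the shoe's front face, at rail-top level, x into the nest. When the disc touches the shoe its centre is 22 mm before this point. The two fixed steel stop pins (8 mm thick, 14 mm high, red clamps behind them) stand on the rails left and right of the shoe; where the disc meets both of them it stops hard, and the force climbs by several newtons per mm.
- tin_a: Loose bystander: closed metal sample tin, 55 mm diameter, 38 mm high; origin at its underside. Leave it alone.
- tin_b: Loose bystander: closed metal sample tin, 55 mm diameter, 38 mm high; origin at its underside. Leave it alone.
- beaker: Loose bystander: glass beaker, 64 mm diameter, 85 mm high; origin at its underside. Leave it alone.
- needle_box: Loose bystander: wooden needle box 90 x 45 x 22 mm; origin at its underside. Leave it alone.
- marker: Loose bystander: red marker pen, 14 mm thick, 120 mm long; origin at its underside. Leave it alone.
There are look-alikes about, which are no part of the job. Several things look just like the lifter: the one meant starts farthest to the robot's right.

How it is judged:
On the way, in this order (a step that is already met when the one before it is completed fails the run):
1. the brass disc is lifted at least 15 mm clear of its stand, borne by the lifter (z of brass_disc in the frame of stand_a_rest above 0.015 m and contact force between brass_disc and lifter above 0.3 N and contact force between brass_disc and stand_a below 0.05 N), for 0.2 s.
2. the disc rests on the nest's rails in front of home (at least 25 mm short of it) (z of brass_disc in the frame of nest_home between -0.0015 and 0.002 m and x of brass_disc in the frame of nest_home between -0.07 and -0.025 m and y of brass_disc in the frame of nest_home between -0.012 and 0.012 m and contact force between brass_disc and penetrometer above 0.3 N), for 0.1 s.
3. the lifter presses the disc, in the nest and against the shoe, with at least 9 N for 0.3 s (only the pins can bear that) (contact force between brass_disc and lifter above 9 N and z of brass_disc in the frame of nest_home between -0.0015 and 0.002 m and x of brass_disc in the frame of nest_home between -0.01 and 0.01 m and x of brass_disc in the frame of shoe_face between -0.024 and -0.019 m and y of brass_disc in the frame of nest_home between -0.004 and 0.004 m and angle between brass_disc's own z axis and vertical below 0.05 rad), for 0.3 s.
At the end, for the whole second after the job is handed in: The brass disc lies flat on the nest's rails, still where it was pressed home: within 2 mm of the shoe's face, within 10 mm of nest_home along the rails and 4 mm across; the lifter lies released, flat and upright on the bench away from the penetrometer, and both are at rest (z of brass_disc in the frame of nest_home between -0.0015 and 0.002 m and x of brass_disc in the frame of nest_home between -0.01 and 0.01 m and x of brass_disc in the frame of shoe_face between -0.024 and -0.019 m and y of brass_disc in the frame of nest_home between -0.004 and 0.004 m and angle between brass_disc's own z axis and vertical below 0.05 rad and linear speed of each of brass_disc, lifter below 0.01 m/s and height (world z) of lifter between -0.004 and 0.006 m and angle between lifter's own z axis and vertical below 0.08 rad and contact force between lifter and anything else above 0.2 N and contact force between lifter and brass_disc below 0.05 N and contact force between lifter and penetrometer below 0.05 N); the robot touches nothing.
It fails at once if the brass disc tilted by more than 0.2 rad (angle between brass_disc's own z axis and vertical above 0.2 rad).
It fails at once if the gripper or arm touched the brass disc (contact force between brass_disc and the fingers above 0.3 N or contact force between brass_disc and the arm above 0.3 N).
It fails at once if the lifter pressed or knocked the brass disc with more than 18 N (contact force between brass_disc and lifter above 18 N).
It fails at once if hard knock on the penetrometer: by the lifter with more than 12 N, or by the disc with more than 28 N in all its contacts (contact force between lifter and penetrometer above 12 N or contact force between brass_disc and penetrometer above 28 N).
It fails at once if a bystander moved by more than 15 mm (distance of any of steel_disc, tin_a, tin_b, beaker, needle_box, marker from where it was at the start of the episode above 0.015 m).
It also fails if it takes over 72 s, if anything falls off the work surface, if the arm or the gripper's body presses on something with over 40 N, if the wrist force passes 120 N, or if a joint passes its speed limit or range.

## Working session

There is one attempt and no reset: what is moved stays moved. The work goes in short steps, Python scripts to look and compute and a tool call to move; the robot and the scene stay as the last step left them, time stands still between calls to the robot, and variables do not carry over. Pictures are saved under pics/ and viewed, at most 10 in all, crops included, and the job is handed in when it is done.

Besides the shell and the picture viewer there is one more tool, called after "Call:" as a command line: name --argument value ..., lists and objects as JSON in quotes. drive_tool: Moves the arm, as the interface text tells. Its arguments: {"type":"object","properties":{"increments":{"type":"array"}},"required":["increments"]}

```bash
mkdir -p pics; cat > h.py <<'E'
import numpy as np, cv2
from workcell import *
def save(c,n): cv2.imwrite('pics/'+n+'.png',c['image'][:,:,::-1])
def proj(c,P):
    P=np.atleast_2d(P); V=np.array(c['view']); q=P@V[:3,:3].T+V[:3,3]; u=q@np.array(c['K']).T
    return u[:,:2]/u[:,2:]
def back(c,uv,z):
    V=np.array(c['view']);R=V[:3,:3];o=-R.T@V[:3,3]
    uv=np.atleast_2d(uv).astype(float); d=np.c_[uv,np.ones(len(uv))]@np.linalg.inv(np.array(c['K'])).T@R
    return o+d*((z-o[2])/d[:,2:])
E
python3 - <<'E'
from h import *
o=get_obs();print({k:np.round(v,3) for k,v in o.items()})
for n in('scene','side','wrist'):
    c=camera(n);save(c,n+'0');V=np.array(c['view']);print(n,'cam at',np.round(-V[:3,:3].T@V[:3,3],3))
    for q in('lifter','brass_disc','steel_disc','stand_a','penetrometer','shoe','tin_a','beaker','needle_box','marker'):
        for s in silhouettes(q,c)[:4]:
            b=s['bbox'];m=np.argwhere(s['region'])[:,::-1].mean(0);print(' ',q,round(s['conf'],2),np.round(b),'z0',np.round(back(c,m,0)[0,:2],3))
E
```

```text
{'clock': np.float64(0.0), 'joint_pos': array([-1.138,  0.241,  0.004,  1.335,  0.   ,  1.571]), 'joint_vel': array([-0.002, -0.   , -0.001, -0.003, -0.001, -0.001]), 'tau': array([ 1.0000e-03, -3.7232e+01,  2.5241e+01,  1.7000e-02,  0.0000e+00,
        0.0000e+00]), 'eef_pos': array([ 0.209, -0.453,  0.23 ]), 'tool_rot': array([ 0.977,  0.215, -0.   , -0.001]), 'ft_force': array([-0.593,  0.127,  0.204]), 'ft_torque': array([ 0.001, -0.008,  0.041]), 'grasp_force': np.float64(0.0), 'grip_width': np.float64(0.085)}
scene cam at [1.448 0.626 0.882]
  lifter 0.82 [456. 255. 526. 269.] z0 [0.25  0.406]
  lifter 0.72 [275. 231. 317. 274.] z0 [ 0.47  -0.041]
  brass_disc 0.82 [376. 290. 394. 312.] z0 [0.537 0.248]
  steel_disc 0.67 [325. 271. 343. 283.] z0 [0.517 0.098]
  steel_disc 0.53 [183. 232. 197. 245.] z0 [ 0.576 -0.331]
  stand_a 0.9 [364. 293. 398. 336.] z0 [0.587 0.269]
  penetrometer 0.56 [101. 148. 246. 299.] z0 [ 0.617 -0.353]
  shoe 0.45 [181. 230. 197. 245.] z0 [ 0.575 -0.332]
  tin_a 0.63 [257. 305. 280. 336.] z0 [0.738 0.049]
  tin_a 0.63 [423. 261. 447. 285.] z0 [0.367 0
[... 369 characters left out ...]
 lifter 0.36 [270. 148. 280. 158.] z0 [ 0.677 -0.343]
  brass_disc 0.65 [266. 148. 279. 158.] z0 [ 0.68  -0.341]
  steel_disc 0.81 [284. 262. 304. 282.] z0 [0.582 0.087]
  stand_a 0.66 [262. 311. 304. 354.] z0 [0.594 0.263]
  penetrometer 0.62 [219.  40. 316. 199.] z0 [ 0.708 -0.353]
  tin_a 0.97 [364. 340. 387. 371.] z0 [0.388 0.301]
  tin_a 0.93 [216. 239. 237. 262.] z0 [0.761 0.041]
  tin_a 0.68 [372. 306. 417. 335.] z0 [0.349 0.211]
  beaker 0.64 [216. 198. 239. 234.] z0 [ 0.77  -0.089]
  needle_box 0.7 [359. 139. 391. 158.] z0 [ 0.389 -0.36 ]
  marker 0.64 [373. 306. 415. 334.] z0 [0.35  0.212]
wrist cam at [ 0.275 -0.424  0.374]
  needle_box 0.7 [260.   2. 280.  11.] z0 [ 0.347 -0.345]
```

View pics/scene0.png

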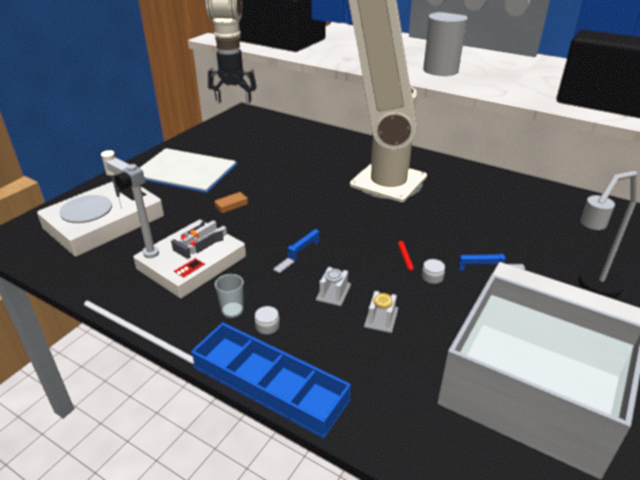

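View pics/side0.png

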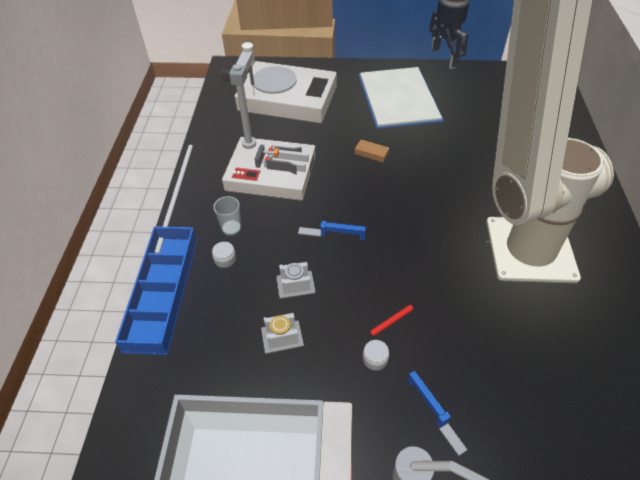

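The scene picture shows the wanted lifter at about (297,250), brass disc at (383,300) on its stand, and the penetrometer at (190,250). In the side view the lifter is at (332,230), its tongue pointing left (+x). The brass disc is at (280,325), the steel disc at (294,270), and the nest at (285,160) opens toward the robot. The other lifter lies farther left.

Next I go to look at the penetrometer from above.

Call:
drive_tool --increments '[[[35,15,12],[0,0,-3.1],1],[[35,15,12],[0,0,-3.1],1],[[35,15,12],[0,0,-3.1],1],[[35,15,12],[0,0,-3.1],1],[[35,15,12],[0,0,-3.1],1],[[35,15,12],[0,0,-3.1],1],[[35,15,12],[0,0,-3.1],1],[[35,15,12],[0,0,-3.1],1]]'

```text
clock: 2.32
eef_pos: [0.4912, -0.3328, 0.328]
tool_rot: [1.0, -0.001, 0.0, 0.0]
ft_force: [0.3, -0.6, 0.5]
grip_width: 0.0853
grasp_force: 0.0
```

```bash
cat > look.py <<'E'
from h import *
import sys
n=sys.argv[1]; c=camera('wrist'); save(c,n); o=get_obs()
np.savez('pics/'+n,K=c['K'],view=c['view'],image=c['image'])
V=np.array(c['view']);print('t',o['clock'],'tcp',np.round(o['eef_pos'],4),np.round(o['tool_rot'],4),'F',np.round(o['ft_force'],2));print('cam',np.round(-V[:3,:3].T@V[:3,3],3),'f',c['K'][0][0],'axes',np.round(V[:3,:3],2).tolist())
for q in sys.argv[2:]:
    for s in silhouettes(q,c)[:3]:
        m=np.argwhere(s['region'])[:,::-1].mean(0);print(q,round(s['conf'],2),np.round(s['bbox']),np.round(m,1),'z0',np.round(back(c,m,0)[0,:2],3),'z.07',np.round(back(c,m,.07)[0,:2],3))
E
python3 look.py w1 penetrometer shoe lifter
```

```text
t 2.3667 tcp [ 0.498  -0.3297  0.3291] [ 1.0e+00  1.0e-03  3.6e-03 -4.0e-04] F [3.23 1.16 1.35]
cam [ 0.563 -0.334  0.471] f 388.5341049533695 axes [[-0.0, -1.0, 0.0], [-0.96, 0.0, 0.28], [-0.28, -0.0, -0.96]]
penetrometer 0.92 [132.   0. 326. 132.] [228.7  60.9] z0 [ 0.631 -0.232] z.07 [ 0.621 -0.247]
shoe 0.95 [206.   3. 232.  31.] [216.9  16.3] z0 [ 0.675 -0.222] z.07 [ 0.659 -0.239]
lifter 0.77 [ 39. 110.  83. 259.] [ 61.1 185.8] z0 [ 0.492 -0.019] z.07 [ 0.503 -0.066]
```

View pics/w1.png

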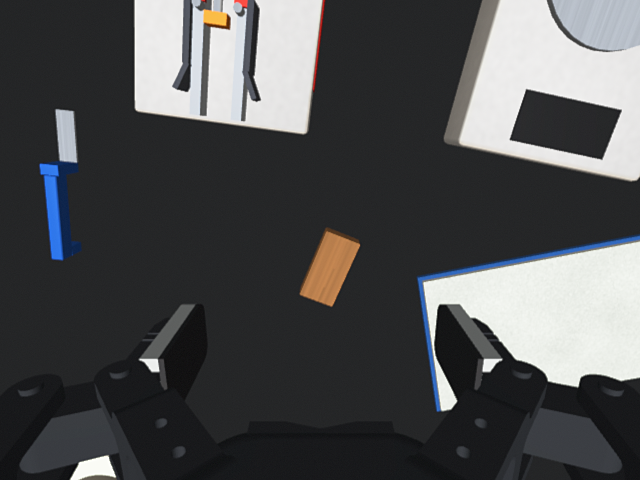

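The wrist picture shows the lifter at (62,185) with its tongue up (+x). The nest is at the top (215,60) with the orange shoe at (216,16), and it is yawed a few degrees clockwise. I move over the nest for a full view.

Call:
drive_tool --increments '[[[25,30,0],[0,0,0],1],[[25,30,0],[0,0,0],1],[[15,30,0],[0,0,0],1],[[0,0,0],[0,0,0],1],[[0,0,0],[0,0,0],1]]'

```text
clock: 2.93
eef_pos: [0.5542, -0.2432, 0.3269]
tool_rot: [1.0, 0.001, -0.001, -0.0]
ft_force: [-0.4, -0.8, -0.2]
grip_width: 0.0853
grasp_force: 0.0
```

```bash
python3 look.py w2 penetrometer shoe lifter
```

```text
t 2.9833 tcp [ 0.5537 -0.2443  0.327 ] [ 1.e+00 -0.e+00 -6.e-04  1.e-04] F [-0.64 -0.43 -0.04]
cam [ 0.626 -0.244  0.469] f 388.5341049533695 axes [[0.0, -1.0, 0.0], [-0.96, -0.0, 0.28], [-0.28, -0.0, -0.96]]
penetrometer 0.82 [223.   0. 429. 194.] [321.6  89. ] z0 [ 0.664 -0.245] z.07 [ 0.658 -0.245]
shoe 0.87 [309.  56. 332. 101.] [320.1  81.1] z0 [ 0.672 -0.244] z.07 [ 0.665 -0.244]
lifter 0.89 [131. 164. 160. 309.] [144.7 234.5] z0 [ 0.492 -0.024] z.07 [ 0.512 -0.056]
```

View pics/w2.png

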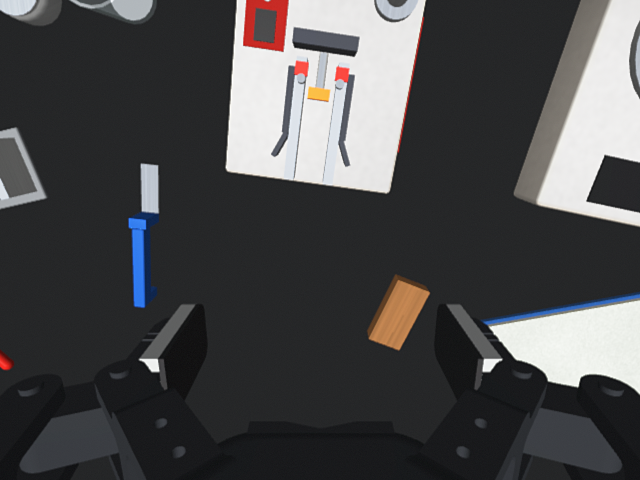

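The second wrist view shows the nest clearly. The deck's front corners are at (226,172) and (390,193), the rail fronts at (291,178) and (329,182), and the shoe at (318,94). The pin clamps are at (301,70) and (342,75). The lifter is at (145,235). I magnify the nest for an exact fit, then go over the lifter.

```bash
python3 - <<'E'
from h import *
i=cv2.imread('pics/w2.png')[25:205,215:405]
i=cv2.resize(i,None,fx=3.3,fy=3.3,interpolation=cv2.INTER_CUBIC);print(i.shape);cv2.imwrite('pics/w2c.png',i[:600,:800])
E
```

```text
(594, 627, 3)
```

View pics/w2c.png

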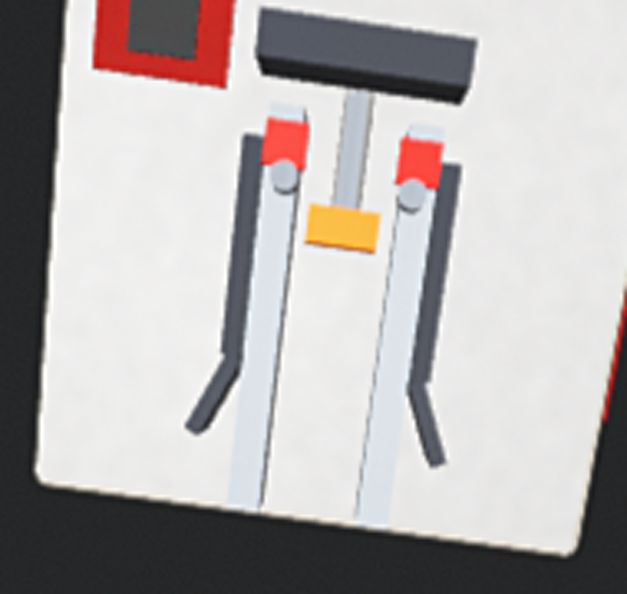

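Call:
drive_tool --increments '[[[-25,30,-10],[0,0,0],1],[[-25,32,-10],[0,0,0],1],[[-25,32,-10],[0,0,0],1],[[-25,32,-10],[0,0,0],1],[[-20,32,-10],[0,0,0],1],[[0,32,-10],[0,0,0],1],[[0,0,0],[0,0,0],1],[[0,0,0],[0,0,0],1]]'

```text
clock: 3.8
eef_pos: [0.4341, -0.0541, 0.2675]
tool_rot: [1.0, 0.001, 0.0, 0.0]
ft_force: [0.4, -0.2, 0.4]
grip_width: 0.0856
grasp_force: 0.0
```

```bash
python3 look.py w3 lifter brass_disc stand_a
```

```text
t 3.85 tcp [ 0.4349 -0.0549  0.2679] [ 1.e+00 -2.e-04  5.e-04  4.e-04] F [0.21 0.5  0.48]
cam [ 0.506 -0.055  0.41 ] f 388.5341049533695 axes [[0.0, -1.0, 0.0], [-0.96, -0.0, 0.28], [-0.28, -0.0, -0.96]]
lifter 0.6 [280.  44. 319. 225.] [297.2 125.9] z0 [ 0.504 -0.032] z.07 [ 0.505 -0.035]
stand_a 0.72 [ 2.  0. 34. 75.] [10.3 45.4] z0 [0.578 0.243] z.07 [0.566 0.192]
```

View pics/w3.png

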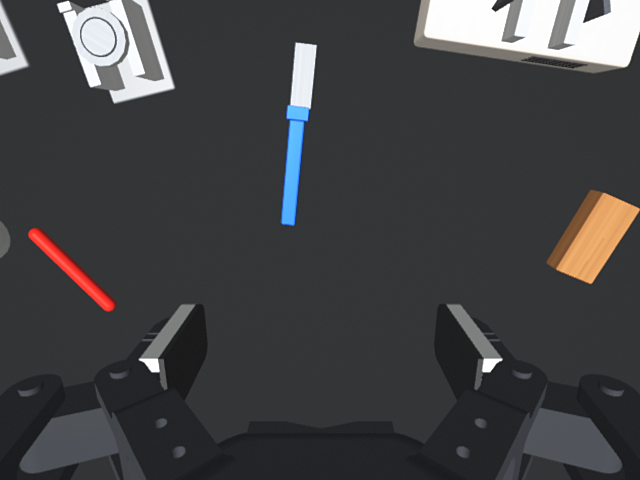

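The crop shows both guide walls, the rails, the pins at (285,178) and (411,195), and the shoe's front near y=247. In w3 the lifter's tongue tip is at (307,44), its shoulder at (298,112) and its handle rear at (288,224).

Next I fit both poses.

```bash
cat >> h.py <<'E'
from scipy.optimize import least_squares
def fit(c,pts,uv,p0,extra=None):
    # p=[x,y,z,yaw,(h)]; pts(p)->local points
    f=lambda p:(proj(c,local(p,pts(p)))-uv).ravel()
    r=least_squares(f,p0,loss='soft_l1'); return r.x,r.fun.reshape(-1,2)
def local(p,P):
    P=np.asarray(P,float);cs,sn=np.cos(p[3]),np.sin(p[3])
    return np.c_[p[0]+cs*P[:,0]-sn*P[:,1],p[1]+sn*P[:,0]+cs*P[:,1],p[2]+P[:,2]]
E
python3 - <<'E'
from h import *
c=np.load('pics/w2.npz')
cr=np.array([(38,485),(577,557),(228,506),(262,511),(355,522),(389,526),(244,134),(223,352),(238,357),(461,166),(411,380),(430,384)])
uv=cr/3.3+[215,25]
def P(p):
    h=p[4]
    return np.array([(-.11,.09,.05),(-.11,-.09,.05),(-.105,.025,.074),(-.105,.015,.074),(-.105,-.015,.074),(-.105,-.025,.074),
     (h+.03,.029,.082),(h-.03,.029,.082),(h-.03,.025,.082),(h+.03,-.029,.082),(h-.03,-.025,.082),(h-.03,-.029,.082)])
x,r=fit(c,P,uv,[.65,-.25,0,-.1,-.03]);print('pen',np.round(x,4));print(np.round(r,1).tolist())
for n,a,z in(('home',x[4],.074),('entry',x[4]-.05,.074)):print(n,np.round(local(x,[(a,0,z)]),4))
q=np.array([(285,178),(411,195)])/3.3+[215,25];B=back(c,q,.088)-x[:3];cs,sn=np.cos(x[3]),np.sin(x[3])
print('pins(pen)',np.round(np.c_[B[:,0]*cs+B[:,1]*sn,-B[:,0]*sn+B[:,1]*cs],4))
q=np.array([(305,240),(377,252)])/3.3+[215,25];B=back(c,q,.085)-x[:3];print('shoe',np.round(np.c_[B[:,0]*cs+B[:,1]*sn,-B[:,0]*sn+B[:,1]*cs],4))
c=np.load('pics/w3.npz')
uv=np.array([(297,43),(317,46),(288,106),(309,108),(286,118),(308,120),(281,223),(294,225)])
L=np.array([(58,10,3),(58,-10,3),(0,10,38),(0,-10,38),(-12,10,38),(-12,-10,38),(-112,7,38),(-112,-7,38)])/1e3
x,r=fit(c,lambda p:L,uv,[.5,-.04,0,-.1]);print('lifter',np.round(x,4));print(np.round(r,1).tolist());print('grip57',np.round(local(x,[(-.057,0,.029)]),4))
E
```

```text
pen [ 0.6738 -0.2454 -0.0009 -0.1294 -0.0303]
[[-1.2, -0.1], [0.5, -0.0], [-0.1, -0.1], [-0.6, -0.3], [0.4, 0.2], [-0.2, 0.3], [2.0, 0.1], [1.5, 1.0], [1.0, 0.1], [-1.6, -0.6], [-0.1, 0.1], [-1.8, -0.5]]
home [[ 0.6438 -0.2415  0.0731]]
entry [[ 0.5942 -0.235   0.0731]]
pins(pen) [[-0.0109  0.0177]
 [-0.0106 -0.0175]]
shoe [[-0.026   0.0104]
 [-0.0265 -0.0102]]
lifter [ 0.5219 -0.035  -0.0038 -0.1155]
[[-0.7, 0.2], [0.0, -0.1], [-0.2, -1.1], [0.5, -0.4], [0.6, 0.5], [0.1, 1.1], [-0.7, 0.1], [0.3, -0.3]]
grip57 [[ 0.4653 -0.0284  0.0252]]
```

The fits are consistent with the text: rail and deck sizes agree within about 1 mm, the heights are within 1 mm (penetrometer) and 4 mm (lifter), and the shoe is at about 2 mm. Now I grip the lifter 57 mm behind its shoulder and 29 mm up.

Call:
drive_tool --increments '[[[5,5,-40],[0,0,-1.5],1],[[5,5,-40],[0,0,-1.5],1],[[5,5,-40],[0,0,-1.5],1],[[5,5,-40],[0,0,-1.1],1],[[5,4,-40],[0,0,-1],0.8],[[5,2,-28],[0,0,0],0.7],[[0,0,-18],[0,0,0],0.6],[[0,0,-12],[0,0,0],0.5]]'

```text
clock: 4.67
eef_pos: [0.4627, -0.0434, 0.0067]
tool_rot: [0.999, -0.05, -0.002, -0.006]
ft_force: [-0.6, 0.5, 0.3]
grip_width: 0.0434
grasp_force: 0.2
```

Call:
drive_tool --increments '[[[0,0,0],[0,0,0],0.5],[[0,0,0],[0,0,0],0.4],[[0,0,0],[0,0,0],0],[[0,0,0],[0,0,0],0],[[0,0,0],[0,0,0],0],[[0,0,0],[0,0,0],0],[[0,0,0],[0,0,0],0]]'

```text
clock: 5.25
eef_pos: [0.4651, -0.0427, 0.0106]
tool_rot: [0.999, -0.049, 0.002, -0.005]
ft_force: [0.9, -1.2, 4.3]
grip_width: 0.0169
grasp_force: 58.1
```

Measured y is 14 mm short of the commanded value, so I look at the grasp before lifting.

```bash
python3 look.py w4 lifter; python3 - <<'E'
from workcell import *
print(get_obs()['grip_width'],get_obs()['grasp_force'],get_obs()['ft_torque'])
E
```

```text
t 5.3 tcp [ 0.4651 -0.0427  0.0106] [ 0.9988 -0.0486  0.0019 -0.0051] F [ 0.67 -1.91  4.95]
cam [ 0.536 -0.052  0.154] f 388.5341049533695 axes [[-0.1, -1.0, -0.01], [-0.96, 0.09, 0.28], [-0.28, 0.04, -0.96]]
lifter 0.91 [262.   0. 360. 430.] [309.1 206.4] z0 [ 0.506 -0.043] z.07 [ 0.519 -0.047]
0.016651177896577798 58.103224486112595 [-0.34789286 -0.21748448 -0.03269122]
```

View pics/w4.png

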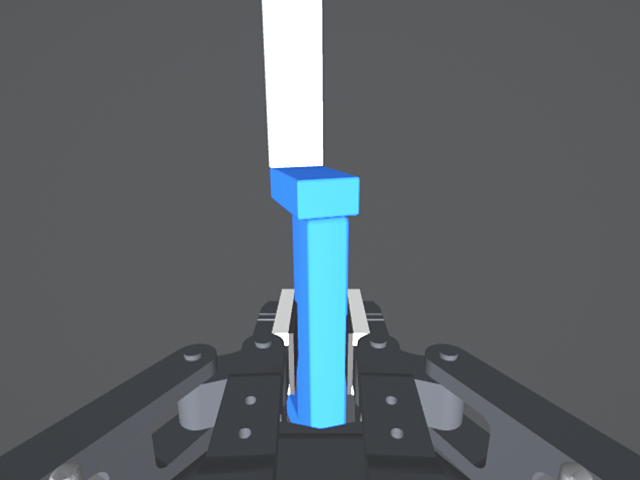

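The picture shows the lifter rolled sideways in the fingers, with its left flank visible and its block at (314,190). I open, let it settle flat, and see where the arm stands.

Call:
drive_tool --increments '[[[0,0,0],[0,0,0],0.3],[[0,0,0],[0,0,0],0.5],[[0,0,0],[0,0,0],0.7],[[0,0,0],[0,0,0],0.7]]'

```text
clock: 5.68
eef_pos: [0.4629, -0.042, 0.009]
tool_rot: [0.999, -0.048, -0.0, -0.006]
ft_force: [-0.7, 0.1, 0.3]
grip_width: 0.0595
grasp_force: 0.0
```

```bash
python3 look.py w5 lifter; python3 - <<'E'
from workcell import *
o=get_obs();print(o['joint_pos'],o['joint_vel'],o['eef_pos'],o['tau'])
E
```

```text
t 5.7333 tcp [ 0.4631 -0.042   0.009 ] [ 9.988e-01 -4.840e-02 -3.000e-04 -5.700e-03] F [0.43 0.19 0.08]
cam [ 0.535 -0.051  0.152] f 388.5341049533695 axes [[-0.1, -1.0, -0.01], [-0.95, 0.09, 0.28], [-0.28, 0.04, -0.96]]
lifter 0.79 [257.   0. 327. 429.] [295.9 196.2] z0 [ 0.508 -0.037] z.07 [ 0.52  -0.044]
[-0.09793808  0.40141196 -0.41898585  0.75143964  0.01134605  3.14057474] [ 0.00195237 -0.00141572  0.00238521  0.00045804 -0.00059828  0.00166402] [ 0.46318664 -0.04204918  0.00908622] [ 4.09446366e-03 -3.76235890e+01  1.79926264e+01  1.64759788e-02
  3.81611742e-02 -4.43006911e-05]
```

View pics/w5.png

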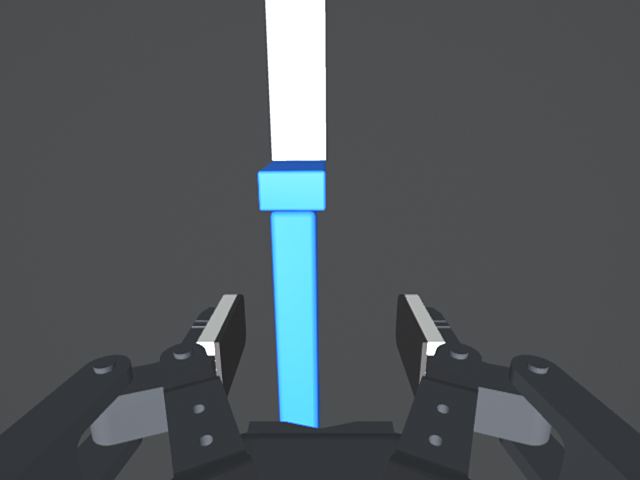

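The block is now at (292,190) with the lifter flat again. Joint 6 was at its limit (3.14), which made the pose give way. So I refit the lifter, rise, and use the half-turned grasp (+180°).

```bash
python3 - <<'E'
from h import *
c=np.load('pics/w5.npz')
uv=np.array([(260,171),(325,170),(261,210),(325,209)])
L=np.array([(0,10,38),(0,-10,38),(-12,10,38),(-12,-10,38)])/1e3
# handle edges as lines: add points at fixed rows via unknown local x
def f(p):
    q=np.r_[p[:2],0,p[2]]
    r=[(proj(c,local(q,L))-uv).ravel()]
    for y,(u,v),k in((.007,(272,212),3),(.007,(280,420),4),(-.007,(316,211),5),(-.007,(318,420),6)):
        r.append((proj(c,local(q,[(p[k],y,.038)]))[0]-[u,v]))
    for y,(u,v),k in((.010,(273,161),7),(.010,(265,2),8),(-.010,(325,2),9)):
        r.append((proj(c,local(q,[(p[k],y,.003)]))[0]-[u,v]))
    return np.concatenate(r)
s=least_squares(f,[.52,-.035,-.1,-.02,-.09,-.02,-.09,0.01,.05,.05],loss='soft_l1');print(np.round(s.x,4),np.round(s.fun,1))
p=np.r_[s.x[:2],0,s.x[2]];print('grip57',np.round(local(p,[(-.057,0,0)]),4))
E
```

```text
[ 0.5227 -0.0404 -0.0859 -0.0125 -0.0878 -0.0122 -0.0878 -0.0006  0.0524
  0.0521] [-2.7 -0.9  1.2 -0.5 -1.5  0.6  1.4  1.1 -2.4  0.  -0.3  0.   0.4 -0.
  1.2 -0.  -0.2  0.   0.8 -0.  -0.1  0. ]
grip57 [[ 0.4659 -0.0355  0.    ]]
```

Call:
drive_tool --increments '[[[0,0,40],[0,0,0],1],[[0,0,40],[0,0,0],1],[[0,0,40],[0,0,6],1],[[0,0,40],[0,0,7],1],[[0,0,30],[0,0,7],1],[[0,0,20],[0,0,7],1],[[0,0,0],[0,0,7],1],[[0,0,0],[0,0,7],1]]'

```text
clock: 6.45
eef_pos: [0.4647, -0.0423, 0.2213]
tool_rot: [0.952, 0.307, 0.0, -0.005]
ft_force: [0.1, -0.8, -0.8]
grip_width: 0.0858
grasp_force: 0.0
```

Call:
drive_tool --increments '[[[0,0,0],[0,0,7],1],[[0,0,0],[0,0,7],1],[[0,0,0],[0,0,7],1],[[0,0,0],[0,0,7],1],[[0,0,0],[0,0,7],1],[[0,0,0],[0,0,7],1],[[0,0,0],[0,0,7],1],[[0,0,0],[0,0,7],1]]'

```text
clock: 7.12
eef_pos: [0.4633, -0.0421, 0.2191]
tool_rot: [0.696, 0.718, -0.004, -0.004]
ft_force: [-0.6, 0.1, -0.6]
grip_width: 0.0856
grasp_force: 0.0
```

Call:
drive_tool --increments '[[[0,0,0],[0,0,7],1],[[0,0,0],[0,0,7],1],[[0,0,0],[0,0,7],1],[[0,0,0],[0,0,7],1],[[0,0,0],[0,0,7],1],[[0,0,0],[0,0,7],1],[[0,0,0],[0,0,7],1],[[0,0,0],[0,0,0],1]]'

```text
clock: 7.78
eef_pos: [0.4634, -0.0421, 0.2191]
tool_rot: [0.337, 0.941, -0.005, -0.002]
ft_force: [0.7, -0.5, 0.4]
grip_width: 0.0856
grasp_force: 0.0
```

```bash
python3 look.py w6 lifter brass_disc stand_a steel_disc
```

```text
t 7.8333 tcp [ 0.4634 -0.0421  0.2192] [ 0.3396  0.9406 -0.0053 -0.0022] F [-0.3  -0.25 -0.17]
cam [0.409 0.004 0.362] f 388.5341049533695 axes [[0.63, 0.77, -0.01], [0.74, -0.61, 0.28], [0.21, -0.19, -0.96]]
lifter 0.63 [289. 151. 402. 299.] [346.7 226.9] z0 [ 0.495 -0.04 ] z.07 [ 0.479 -0.031]
lifter 0.22 [524. 455. 561. 480.] [545.2 469.3] z0 [ 0.871 -0.042] z.07 [ 0.782 -0.033]
```

```bash
cat >> h.py <<'E'
from scipy.optimize import minimize
from scipy.spatial.transform import Rotation as Ro
def box(x0,x1,y,z0,z1): return np.array([(a,b,c) for a in(x0,x1) for b in(-y,y) for c in(z0,z1)])/1e3
LIFT=[box(0,58,10,0,3),box(-12,0,10,0,38),box(-112,-12,7,18,38),box(-112,-100,7,0,38)]
a=np.linspace(0,2*np.pi,40)
DISC=[np.r_[[(22*np.cos(t),22*np.sin(t),z) for t in a for z in(0,8)]]/1e3]
S=4
def mask(c,p,parts):
    m=np.zeros((480*S,640*S),np.uint8)
    for P in parts:
        u=((proj(c,local(p,P))+.5)*S).astype(np.int32); cv2.fillConvexPoly(m,cv2.convexHull(u),1)
    return cv2.resize(m.astype(np.float32),(640,480),interpolation=cv2.INTER_AREA)
def mfit(c,reg,parts,p0,ig=None,free=(0,1,3)):
    reg=reg.astype(np.float32); free=list(free); sc=np.array([.01,.01,.01,.1])[free]
    w=1 if ig is None else (~ig).astype(np.float32)
    def f(d):
        p=np.array(p0,float);p[free]+=d*sc;m=mask(c,p,parts)
        return 1-(np.minimum(m,reg)*w).sum()/(np.maximum(m,reg)*w).sum()
    n=len(free); r=minimize(f,np.zeros(n),method='Nelder-Mead',options=dict(initial_simplex=np.r_[[np.zeros(n)],np.eye(n)*.7],maxiter=150,xatol=.005,fatol=1e-4))
    p=np.array(p0,float);p[free]+=r.x*sc;return p,1-r.fun
def blue(im): h=cv2.cvtColor(im,cv2.COLOR_RGB2HSV);return (abs(h[...,0].astype(int)-106)<14)&(h[...,1]>120)&(h[...,2]>60)
E
python3 - <<'E'
from h import *
c=camera('wrist');s=silhouettes('lifter',c)[0]
print(mfit(c,s['region'],LIFT,[.5227,-.0404,0,-.086]))
b=blue(c['image']);b[330:]=0;print(b.sum(),mfit(c,b,LIFT[1:],[.5227,-.0404,0,-.086]))
o=get_obs();R=Ro.from_quat(o['tool_rot']);g=Ro.from_euler('z',175.1,degrees=True)*Ro.from_quat([1,0,0,0]);print((g*R.inv()).as_rotvec(degrees=True))
E
```

```text
(array([ 0.52306012, -0.04005255,  0.        , -0.09103353]), np.float64(0.9591211676597595))
2563 (array([ 0.52239438, -0.04044645,  0.        , -0.08984257]), np.float64(0.96302729845047))
[ 0.6068285  -0.25450563 34.7216553 ]
```

Call:
drive_tool --increments '[[[0.5,1.4,-35],[0.12,-0.05,6.9],1],[[0.5,1.4,-35],[0.12,-0.05,6.9],1],[[0.5,1.4,-35],[0.12,-0.05,6.9],1],[[0.5,1.4,-35],[0.12,-0.05,6.9],0.8],[[0.5,1.4,-15],[0.12,-0.05,6.9],0.6],[[0,0,-20],[0,0,0],0.5],[[0,0,-20],[0,0,0],0.5],[[0,0,-14],[0,0,0],0.5]]'

```text
clock: 8.8
eef_pos: [0.4653, -0.0351, 0.0087]
tool_rot: [0.045, 0.999, -0.0, -0.001]
ft_force: [-0.1, 0.4, 0.3]
grip_width: 0.0427
grasp_force: 0.0
```

Call:
drive_tool --increments '[[[0,0,0],[0,0,0],0.5],[[0,0,0],[0,0,0],0.5]]'

```text
clock: 8.97
eef_pos: [0.4655, -0.0352, 0.0099]
tool_rot: [0.044, 0.999, -0.0, -0.001]
ft_force: [-0.8, 0.1, 0.2]
grip_width: 0.0426
grasp_force: 0.0
```

Call:
drive_tool --increments '[[[0,0,0],[0,0,0],0.2],[[0,0,0],[0,0,0],0],[[0,0,0],[0,0,0],0],[[0,0,0],[0,0,0],0],[[0,0,0],[0,0,0],0],[[0,0,0],[0,0,0],0],[[0,0,0],[0,0,0],0]]'

```text
clock: 9.55
eef_pos: [0.4674, -0.0353, 0.0117]
tool_rot: [0.044, 0.999, -0.0, 0.001]
ft_force: [-0.1, 1.0, 5.6]
grip_width: 0.0127
grasp_force: 59.3
```

Call:
drive_tool --increments '[[[0,0,5],[0,0,0],0],[[0,0,20],[0,0,0],0],[[10,10,35],[0,0,0],0],[[20,25,25],[0,0,0],0],[[20,30,20],[0,0,0],0],[[20,30,20],[0,0,0],0],[[20,30,20],[0,0,0],0],[[20,30,20],[0,0,0],0]]'

```text
clock: 10.22
eef_pos: [0.5762, 0.1211, 0.1766]
tool_rot: [0.044, 0.999, -0.0, -0.0]
ft_force: [0.7, -0.1, -0.5]
grip_width: 0.013
grasp_force: 58.6
```

Call:
drive_tool --increments '[[[20,30,20],[0,0,0],0],[[20,30,20],[0,0,0],0],[[20,20,20],[0,0,0],0],[[15,10,15],[0,0,0],0],[[0,0,0],[0,0,0],0],[[0,0,0],[0,0,0],0],[[0,0,0],[0,0,0],0]]'

```text
clock: 10.8
eef_pos: [0.65, 0.209, 0.2488]
tool_rot: [0.044, 0.999, -0.001, -0.002]
ft_force: [-0.7, -0.8, -0.5]
grip_width: 0.0126
grasp_force: 58.7
```

```bash
python3 look.py w7 lifter brass_disc stand_a steel_disc
```

```text
t 10.85 tcp [0.6497 0.2086 0.2488] [ 4.46e-02  9.99e-01 -8.00e-04 -1.80e-03] F [-0.25 -0.67 -1.58]
cam [0.579 0.215 0.392] f 388.5341049533695 axes [[0.09, 1.0, -0.0], [0.96, -0.08, 0.28], [0.28, -0.03, -0.96]]
lifter 0.94 [296. 166. 347. 428.] [320.6 294.1] z0 [0.756 0.199] z.07 [0.724 0.202]
brass_disc 0.62 [362. 110. 412. 166.] [386.  135.8] z0 [0.594 0.277] z.07 [0.591 0.266]
stand_a 0.91 [333.  78. 426. 186.] [373.1 130.3] z0 [0.588 0.265] z.07 [0.586 0.256]
steel_disc 0.97 [191. 100. 243. 157.] [215.9 129. ] z0 [0.573 0.113] z.07 [0.574 0.131]
steel_disc 0.36 [361. 110. 415. 164.] [386.1 136.3] z0 [0.594 0.277] z.07 [0.592 0.266]
```

View pics/w7.png

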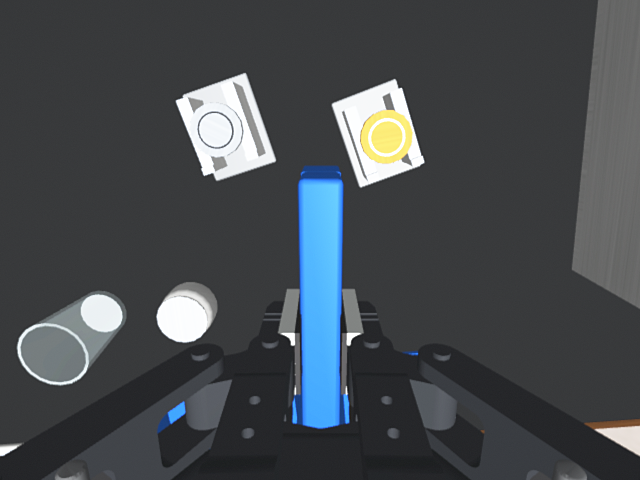

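The wrist picture shows the lifter held straight at (320,300). The brass disc is at (386,136) on a stand with base corners (332,103), (395,80), (424,160) and (361,187), and the steel disc is at (216,129). I fit the stand and disc with the mask model, using two views.

```bash
cat >> h.py <<'E'
def rail(y0,y1,x0=-32,x1=32,z0=6,z1=50): return np.array([(a,b,c) for a in(x0,x1) for b in(y0,y1) for c in(z0,z1)])/1e3
STAND=[box(-42.5,42.5,32,0,6),rail(15,25),rail(-25,-15),rail(15,25,26,32,50,54),rail(-25,-15,26,32,50,54)]
def yellow(im): h=cv2.cvtColor(im,cv2.COLOR_RGB2HSV);return (abs(h[...,0].astype(int)-23)<7)&(h[...,1]>90)&(h[...,2]>120)
E
python3 - <<'E'
from h import *
cs={}
for n in('wrist','side','scene'):
    c=camera(n);D=silhouettes('brass_disc',c);T=silhouettes('stand_a',c)
    y=yellow(c['image']).astype(np.uint8)
    k,l,st,ce=cv2.connectedComponentsWithStats(y);t0=proj(c,[(.592,.268,.05)])[0]
    js=[j for j in range(1,k) if st[j,4]>30 and np.hypot(*(ce[j]-t0))<25]
    print(n,'t0',np.round(t0),[(round(d['conf'],2),np.round(d['bbox'])) for d in D[:2]],[(st[j].tolist(),np.round(ce[j],1)) for j in js])
    if js:
        j=max(js,key=lambda j:st[j,4]);m=cv2.morphologyEx((l==j).astype(np.uint8),cv2.MORPH_CLOSE,np.ones((9,9)));cs[n]=(c,m)
        print('  disc z.05',mfit(c,m,DISC,[.592,.268,.05,0],free=(0,1)))
        if n=='wrist': print('  disc xyz',mfit(c,m,DISC,[.592,.268,.05,0],free=(0,1,2)))
    for t in T[:2]:
        uvc=np.argwhere(t['region'])[:,::-1].mean(0)
        if np.hypot(*(uvc-t0))<40 and js:
            reg=t['region']|(m>0)
            for y0 in(.2,.35):print('  stand',t['conf'],mfit(c,reg,STAND+[DISC[0]+[0,0,.05]],[.59,.26,0,y0]))
# triangulated height from 2 views via disc centroid rays
def f(p): return np.concatenate([ (proj(c,[p+[0,0,.004]])[0]-np.argwhere(m)[:,::-1].mean(0)) for c,m in cs.values()])
r=least_squares(f,[.59,.265,.05]);print('tri',np.round(r.x,4),np.round(r.fun,1))
w=np.load('pics/w7.npz')
uv=np.array([(332,103),(395,80),(424,160),(361,187)]);B=np.array([(-42.5,-32,6),(-42.5,32,6),(42.5,32,6),(42.5,-32,6)])/1e3
x,rr=fit(w,lambda p:B,uv,[.58,.26,0,.25]);print('base corners',np.round(x,4),np.round(rr,1).tolist())
E
```

```text
wrist t0 [384. 135.] [(0.74, array([363., 109., 414., 163.]))] [([360, 109, 52, 53, 990], array([385.2, 134.9])), ([371, 121, 31, 31, 762], array([386.1, 136. ]))]
  disc z.05 (array([0.59280001, 0.26809907, 0.05      , 0.        ]), np.float64(0.4318963289260864))
  disc xyz (array([0.59317167, 0.26978664, 0.0385684 , 0.        ]), np.float64(0.447154700756073))
  stand 0.71 (array([0.59188967, 0.26749452, 0.        , 0.2665771 ]), np.float64(0.7813001275062561))
  stand 0.71 (array([0.59205001, 0.26759237, 0.        , 0.26531099]), np.float64(0.7811564207077026))
side t0 [281. 326.] [(0.73, array([271., 318., 289., 333.])), (0.47, array([217., 207., 228., 232.]))] [([270, 315, 20, 19, 128], array([279.7, 325.1])), ([274, 319, 12, 10, 87], array([279.7, 323.8]))]
  disc z.05 (array([0.59450141, 0.26506326, 0.05      , 0.        ]), np.float64(0.4781731367111206))
  stand 0.72 (array([0.59320337, 0.2647076 , 0.        , 0.26511665]), np.float64(0.8387264609336853))
  stand 0.72 (array([0.59318636, 0.26476414, 0.        , 0.26630983]), np.float64(0.8387264609336853))
scene t0 [381. 302.] [(0.71, array([375., 292., 395., 311.]))] [([374, 293, 18, 15, 213], array([382.8, 300.3]))]
  disc z.05 (array([0.58997942, 0.27109118, 0.05      , 0.        ]), np.float64(0.8529050946235657))
  stand 0.75 (array([0.58987704, 0.27024108, 0.        , 0.25471115]), np.float64(0.8924487829208374))
  stand 0.75 (array([0.58988067, 0.27019508, 0.        , 0.27744754]), np.float64(0.8968849778175354))
tri [0.592  0.2682 0.0509] [ 0.4  0.1  0.7  0.4 -1.5 -0.2]
base corners [ 0.5914  0.2696 -0.0072  0.291 ] [[-0.2, 0.8], [0.3, -2.8], [-1.4, 2.5], [1.2, -0.8]]
```

```bash
python3 - <<'E'
from h import *
w=np.load('pics/w7.npz');c={'K':w['K'],'view':w['view']};im=w['image']
b=blue(im);b[430:]=0;b[:150]=0;b[:,:290]=0;b[:,352:]=0
ig=np.zeros((480,640),bool);ig[290:]=1   # only the free rear of the bar is compared
t=np.array([.6497,.2086]);yaw=np.radians(-5.11);d=np.array([np.cos(yaw),np.sin(yaw)])
for z in(.235,.2375,.240):
    o0=t+.057*d;p,s=mfit(c,b,LIFT[2:],[o0[0],o0[1],z,yaw],ig=ig);r=p[:2]-t;print(z,np.round(p,4),round(float(s),3),'fwd',r@d,'left',r@[-d[1],d[0]])
o=get_obs();R=Ro.from_quat(o['tool_rot']);g=Ro.from_euler('z',195.2,degrees=True)*Ro.from_quat([1,0,0,0]);print(o['eef_pos'],(g*R.inv()).as_rotvec(degrees=True))
E
```

```text
0.235 [ 0.7055  0.2033  0.235  -0.0905] 0.983 fwd 0.05602834337971101 left -0.0003181824905801201
0.2375 [ 0.7053  0.2036  0.2375 -0.0873] 0.979 fwd 0.05580330130868408 left -1.2573541391645154e-05
0.24 [ 0.7054  0.2044  0.24   -0.0792] 0.96 fwd 0.05582655629382367 left 0.0007475881571928486
[0.65114279 0.20979394 0.25045016] [1.09764706e-03 7.06208861e-03 2.02649497e+01]
```

Call:
drive_tool --increments '[[[-20,2,0],[0,0,2.3],0],[[-34,3,0],[0,0,3],0],[[-34,3,0],[0,0,3],0],[[-34,3,0],[0,0,3],0],[[-34,3,0],[0,0,3],0],[[-32,2,0],[0,0,3],0],[[-20,2,0],[0,0,3],0],[[0,0,0],[0,0,0],0]]'

```text
clock: 12.17
eef_pos: [0.4392, 0.2279, 0.2513]
tool_rot: [-0.135, 0.991, 0.0, -0.001]
ft_force: [-2.0, -0.1, -1.9]
grip_width: 0.013
grasp_force: 58.7
```

Call:
drive_tool --increments '[[[0,0,-25],[0,0,0],0],[[0,0,-40],[0,0,0],0],[[0,0,-40],[0,0,0],0],[[0,0,-35],[0,0,0],0],[[0,0,-25],[0,0,0],0],[[0,0,-20],[0,0,0],0],[[0,0,0],[0,0,0],0],[[0,0,0],[0,0,0],0]]'

```text
clock: 12.83
eef_pos: [0.4429, 0.2275, 0.0648]
tool_rot: [-0.132, 0.991, -0.0, -0.001]
ft_force: [-0.0, 0.5, -0.4]
grip_width: 0.0133
grasp_force: 58.7
```

Call:
drive_tool --increments '[[[0,0,-8],[0,0,0],0],[[0,0,-5],[0,0,0],0],[[0,0,0],[0,0,0],0],[[5,1.4,0],[0,0,0],0],[[10,2.7,0],[0,0,0],0],[[10,2.7,0],[0,0,0],0],[[10,2.7,0],[0,0,0],0],[[10,2.7,0],[0,0,0],0]]'

```text
clock: 13.5
eef_pos: [0.4896, 0.2405, 0.0534]
tool_rot: [-0.133, 0.991, 0.0, 0.001]
ft_force: [-0.5, -0.3, -1.3]
grip_width: 0.013
grasp_force: 58.7
```

Call:
drive_tool --increments '[[[10,2.7,0],[0,0,0],0],[[8,2.1,0],[0,0,0],0],[[5,1.3,0],[0,0,0],0],[[3,0.8,0],[0,0,0],0],[[0,0,0],[0,0,0],0],[[0,0,0],[0,0,0],0]]'

```text
clock: 14.0
eef_pos: [0.5138, 0.2468, 0.0523]
tool_rot: [-0.133, 0.991, -0.0, -0.0]
ft_force: [-0.1, -0.7, -1.3]
grip_width: 0.0129
grasp_force: 58.7
```

```bash
python3 - <<'E'
from h import *
o=get_obs();print(o['eef_pos'],o['ft_force'])
for n in('side','scene'):
    c=camera(n);save(c,n+'1');b=blue(c['image']).astype(np.uint8)
    yaw=np.radians(15.2);d=np.array([np.cos(yaw),np.sin(yaw)]);p=o['eef_pos'][:2]+.056*d
    y=yellow(c['image']).astype(np.uint8);k,l,st,ce=cv2.connectedComponentsWithStats(y);t0=proj(c,[(.5925,.268,.05)])[0]
    print(n,[(st[j].tolist(),np.round(ce[j],1)) for j in range(1,k) if st[j,4]>20 and np.hypot(*(ce[j]-t0))<25])
    # block centre seen vs predicted
    M=mask(c,[p[0],p[1],.040,yaw],LIFT[1:2])>.5;q=proj(c,local([p[0],p[1],.04,yaw],LIFT[1]))
    x0,y0=q.min(0).astype(int)-6;x1,y1=q.max(0).astype(int)+6
    bb=np.argwhere(b[y0:y1,x0:x1])[:,::-1];print('block pred',np.round(q.min(0)),np.round(q.max(0)),'blue',bb.min(0)+[x0,y0],bb.max(0)+[x0,y0])
a=cv2.imread('pics/side1.png')[280:380,240:373];b=cv2.imread('pics/scene1.png')[255:355,330:463]
cv2.imwrite('pics/m1.png',np.hstack([cv2.resize(i,(400,300),interpolation=2) for i in(a,b)]))
E
```

```text
[0.51381503 0.24676746 0.05234041] [-0.09708579 -0.67141425 -1.30548553]
side [([270, 315, 20, 19, 128], array([279.7, 325.2])), ([274, 319, 12, 10, 86], array([279.7, 323.8]))]
block pred [290. 312.] [299. 330.] blue [291 311] [303 327]
scene [([374, 293, 18, 15, 205], array([382.7, 300.5]))]
block pred [379. 281.] [389. 299.] blue [381 275] [392 293]
```

Call:
drive_tool --increments '[[[0,0,2],[0,0,0],0],[[0,0,2],[0,0,0],0],[[0,0,1],[0,0,0],0],[[0,0,1],[0,0,0],0],[[0,0,1],[0,0,0],0],[[0,0,1],[0,0,0],0],[[0,0,1],[0,0,0],0],[[0,0,1],[0,0,0],0]]'

```text
clock: 14.77
eef_pos: [0.514, 0.2468, 0.0623]
tool_rot: [-0.133, 0.991, -0.0, -0.0]
ft_force: [-0.3, -1.1, -2.7]
grip_width: 0.0132
grasp_force: 58.6
```

Call:
drive_tool --increments '[[[0,0,2],[0,0,0],0],[[0,0,2],[0,0,0],0],[[0,0,3],[0,0,0],0],[[0,0,4],[0,0,0],0],[[0,0,5],[0,0,0],0],[[0,0,5],[0,0,0],0],[[0,0,4],[0,0,0],0],[[0,0,2],[0,0,0],0]]'

```text
clock: 15.43
eef_pos: [0.5147, 0.2472, 0.0905]
tool_rot: [-0.133, 0.991, 0.0, 0.001]
ft_force: [-0.0, -0.7, -2.3]
grip_width: 0.0131
grasp_force: 58.6
```

```bash
cat > chk.py <<'E'
from h import *
import sys
o=get_obs();print('t',o['clock'],np.round(o['eef_pos'],4),np.round(o['tool_rot'],4),np.round(o['ft_force'],2))
yaw=float(Ro.from_quat(o['tool_rot']).as_euler('ZYX')[0])+np.pi;d=np.array([np.cos(yaw),np.sin(yaw)]);p=o['eef_pos'][:2]+.081*d;z=o['eef_pos'][2]-.0085
z=float(sys.argv[1]) if len(sys.argv)>1 else z
print('expected disc',np.round(p,4),round(z,4))
cs=[]
for n in('side','scene'):
    c=camera(n);save(c,n+'L');y=yellow(c['image']).astype(np.uint8);k,l,st,ce=cv2.connectedComponentsWithStats(y);t0=proj(c,[(*p,z+.004)])[0]
    js=[j for j in range(1,k) if st[j,4]>30 and np.hypot(*(ce[j]-t0))<40]
    if js:
        j=max(js,key=lambda j:st[j,4]);x=st[j];cs.append((c,np.array([x[0]+x[2]/2-.5,x[1]+x[3]/2-.5])));print(n,'pred',np.round(t0,1),'seen',cs[-1][1],x[2:5])
if len(cs)>1:
    r=least_squares(lambda q:np.concatenate([proj(c,[q+[0,0,.004]])[0]-u for c,u in cs]),[*p,z]);print('tri',np.round(r.x,4),np.round(r.fun,1))
E
python3 chk.py
```

```text
t 15.4333 [0.5147 0.2472 0.0905] [-1.326e-01  9.912e-01  2.000e-04  8.000e-04] [-0.02 -0.7  -2.31]
expected disc [0.5928 0.2685] 0.082
side pred [278.8 317.6] seen [278. 317.] [ 21  19 152]
scene pred [382.3 289.9] seen [384. 290.] [ 21  15 235]
tri [0.5941 0.2715 0.086 ] [-0.1  0.9 -0.6 -0.7]
```

The disc is on the tongue, about 30 mm above its stand. I carry it gently to the nest.

Call:
drive_tool --increments '[[[0,-3,3],[0,0,0],0],[[0,-6,6],[0,0,0],0],[[0,-10,8],[0,0,0],0],[[0,-14,8],[0,0,-0.5],0],[[0,-18,8],[0,0,-1],0],[[0,-22,6],[0,0,-1.2],0],[[0,-25,4],[0,0,-1.4],0],[[0,-25,2],[0,0,-1.4],0]]'

```text
clock: 16.2
eef_pos: [0.5145, 0.1218, 0.1362]
tool_rot: [-0.084, 0.996, -0.0, 0.001]
ft_force: [0.3, 0.1, -2.4]
grip_width: 0.0131
grasp_force: 58.6
```

Call:
drive_tool --increments '[[[-0.8,-25,0],[0,0,-1.4],0],[[-0.8,-25,0],[0,0,-1.4],0],[[-0.8,-25,0],[0,0,-1.4],0],[[-0.8,-25,0],[0,0,-1.4],0],[[-0.7,-25,0],[0,0,-1.4],0],[[-0.7,-25,0],[0,0,-1.4],0],[[-0.7,-25,0],[0,0,-1.4],0],[[-0.7,-25,0],[0,0,-1.4],0]]'

```text
clock: 16.87
eef_pos: [0.5075, -0.0786, 0.1355]
tool_rot: [0.014, 1.0, -0.0, 0.001]
ft_force: [0.7, -1.0, -1.8]
grip_width: 0.0126
grasp_force: 58.6
```

Call:
drive_tool --increments '[[[0,-25,0],[0,0,-1.4],0],[[0,-25,0],[0,0,-1.4],0],[[0,-24,0],[0,0,-1.2],0],[[0,-20,0],[0,0,-0.9],0],[[0,-16,0],[0,0,-0.6],0],[[0,-13,0],[0,0,-0.4],0],[[0,-10,0],[0,0,0],0],[[0,-7,0],[0,0,0],0]]'

```text
clock: 17.53
eef_pos: [0.5077, -0.2176, 0.1349]
tool_rot: [0.065, 0.998, -0.0, 0.0]
ft_force: [0.2, 0.3, -2.0]
grip_width: 0.013
grasp_force: 58.6
```

Call:
drive_tool --increments '[[[0,-5,0],[0,0,0],0],[[0,-3,0],[0,0,0],0],[[0,0,0],[0,0,0],0],[[0,0,0],[0,0,0],0]]'

```text
clock: 17.87
eef_pos: [0.5081, -0.2235, 0.1343]
tool_rot: [0.064, 0.998, 0.0, -0.0]
ft_force: [-0.1, -0.0, -2.2]
grip_width: 0.0128
grasp_force: 58.6
```

```bash
python3 chk.py; python3 look.py w8 brass_disc penetrometer shoe
```

```text
t 17.8667 [ 0.5081 -0.2235  0.1343] [ 6.38e-02  9.98e-01  2.00e-04 -1.00e-04] [-0.11 -0.02 -2.19]
expected disc [ 0.5885 -0.2339] 0.1258
side pred [298.7 142.5] seen [298.5 142. ] [ 16  13 117]
scene pred [209.4 208.9] seen [210.5 208.5] [ 18  12 157]
tri [ 0.5887 -0.2302  0.1293] [-0.   0.3 -0.2 -0.3]
t 18.0167 tcp [ 0.5082 -0.2234  0.1344] [ 6.37e-02  9.98e-01  1.00e-04 -1.00e-04] F [ 0.22 -0.06 -2.68]
cam [ 0.437 -0.215  0.277] f 388.5341049533695 axes [[0.13, 0.99, -0.0], [0.95, -0.12, 0.28], [0.28, -0.04, -0.96]]
penetrometer 0.93 [186. 301. 458. 423.] [322.  328.1] z0 [ 0.592 -0.233] z.07 [ 0.553 -0.229]
```

Call:
drive_tool --increments '[[[0.8,0,-3],[0,0,0],0],[[0,0,-7],[0,0,0],0],[[0,0,-9],[0,0,0],0],[[0,0,-9],[0,0,0],0],[[0,0,-7],[0,0,0],0],[[0,0,-4],[0,0,0],0],[[0,0,-2],[0,0,0],0],[[0,0,-1],[0,0,0],0]]'

```text
clock: 18.83
eef_pos: [0.5086, -0.224, 0.0917]
tool_rot: [0.064, 0.998, 0.0, -0.0]
ft_force: [-0.5, 0.2, -1.9]
grip_width: 0.013
grasp_force: 58.6
```

Call:
drive_tool --increments '[[[0,0,-1],[0,0,0],0],[[0,0,-1],[0,0,0],0],[[0,0,-1],[0,0,0],0],[[0,0,-1],[0,0,0],0],[[0,0,-1],[0,0,0],0],[[0,0,-1],[0,0,0],0],[[0,0,-1],[0,0,0],0],[[0,0,-1],[0,0,0],0]]'

```text
clock: 19.5
eef_pos: [0.5089, -0.2241, 0.0844]
tool_rot: [0.064, 0.998, -0.0, 0.0]
ft_force: [-0.4, -0.2, -2.7]
grip_width: 0.0128
grasp_force: 58.6
```

Call:
drive_tool --increments '[[[0,0,-1],[0,0,0],0],[[0,0,-1],[0,0,0],0],[[0,0,-1],[0,0,0],0],[[0,0,-1],[0,0,0],0],[[0,0,-1],[0,0,0],0],[[0,0,-1],[0,0,0],0],[[0,0,0],[0,0,0],0],[[0,0,0],[0,0,0],0]]'

```text
clock: 20.17
eef_pos: [0.5089, -0.2241, 0.0783]
tool_rot: [0.064, 0.998, -0.0, -0.0]
ft_force: [-0.0, -0.2, -1.0]
grip_width: 0.0132
grasp_force: 58.7
```

```bash
python3 chk.py .074
python3 - <<'E'
import cv2,numpy as np
a=cv2.imread('pics/sideL.png')[110:210,225:358];b=cv2.imread('pics/sceneL.png')[185:285,130:263]
cv2.imwrite('pics/m2.png',np.hstack([cv2.resize(i,(400,300),interpolation=2) for i in(a,b)]))
E
```

```text
t 20.1667 [ 0.5089 -0.2241  0.0783] [ 0.0642  0.9979 -0.     -0.    ] [-0.01 -0.18 -0.96]
expected disc [ 0.5892 -0.2344] 0.074
side pred [299.4 157.2] seen [299.  156.5] [15 12 96]
scene pred [211.4 225.5] seen [212. 225.] [ 17  11 151]
tri [ 0.59   -0.2316  0.078 ] [-0.   0.3 -0.2 -0.3]
```

The disc is on the rails: Fz dropped by its weight. Now I push.

Call:
drive_tool --increments '[[[2,-0.26,0],[0,0,0],0],[[2,-0.26,0],[0,0,0],0],[[3,-0.39,0],[0,0,0],0],[[3,-0.39,0],[0,0,0],0],[[3,-0.39,0],[0,0,0],0],[[3,-0.39,0],[0,0,0],0],[[3,-0.39,0],[0,0,0],0],[[3,-0.39,0],[0,0,0],0]]'

```text
clock: 20.93
eef_pos: [0.5312, -0.2269, 0.0783]
tool_rot: [0.064, 0.998, 0.0, -0.0]
ft_force: [-1.4, 1.0, -2.1]
grip_width: 0.0127
grasp_force: 58.8
```

Call:
drive_tool --increments '[[[3,-0.39,0],[0,0,0],0],[[3,-0.39,0],[0,0,0],0],[[3,-0.39,0],[0,0,0],0],[[3,-0.39,0],[0,0,0],0],[[2,-0.26,0],[0,0,0],0],[[0,0,0],[0,0,0],0]]'

```text
clock: 21.43
eef_pos: [0.5456, -0.2289, 0.0785]
tool_rot: [0.064, 0.998, -0.0, 0.0]
ft_force: [-0.7, -0.3, -1.5]
grip_width: 0.013
grasp_force: 58.8
```

```bash
cat > adv.py <<'E'
from h import *
o=get_obs();d=np.array([.9917,-.1288]);s=(o['eef_pos'][:2]+.056*d-[.6438,-.2415]);print('shoulder rel home: along',round(s@d*1e3,1),'left',round(s@[-d[1],d[0]]*1e3,1),'disc centre if touching',round(s@d*1e3+22,1),'z',o['eef_pos'][2],'Fpush',round(-o['ft_force'][:2]@d,2),np.round(o['ft_force'],2))
E
python3 adv.py; python3 chk.py .074
```

```text
shoulder rel home: along -43.0 left -0.2 disc centre if touching -21.0 z 0.07848424647915925 Fpush 0.63 [-0.67 -0.28 -1.46]
t 21.4333 [ 0.5456 -0.2289  0.0785] [ 6.420e-02  9.979e-01 -2.000e-04  4.000e-04] [-0.67 -0.28 -1.46]
expected disc [ 0.6259 -0.2393] 0.074
side pred [286.  155.7] seen [287.  153.5] [ 9  6 40]
scene pred [200.6 231.7] seen [202.5 230.5] [ 18  12 145]
tri [ 0.6227 -0.2369  0.0799] [-0.1  1.2 -0.6 -1. ]
```

Call:
drive_tool --increments '[[[1.5,-0.19,0],[0,0,0],0],[[1.5,-0.19,0],[0,0,0],0],[[1.5,-0.19,0],[0,0,0],0],[[1.5,-0.19,0],[0,0,0],0],[[1.5,-0.19,0],[0,0,0],0],[[1,-0.13,0],[0,0,0],0]]'

```text
clock: 22.03
eef_pos: [0.5526, -0.2297, 0.0782]
tool_rot: [0.064, 0.998, 0.0, -0.001]
ft_force: [-4.0, 1.1, 0.4]
grip_width: 0.0129
grasp_force: 59.0
```

Call:
drive_tool --increments '[[[0.7,-0.09,0],[0,0,0],0],[[0.7,-0.09,0],[0,0,0],0],[[0.7,-0.09,0],[0,0,0],0]]'

```text
clock: 22.28
eef_pos: [0.5554, -0.2301, 0.0782]
tool_rot: [0.064, 0.998, 0.0, -0.0]
ft_force: [-3.2, -0.1, -0.5]
grip_width: 0.0128
grasp_force: 58.9
```

```bash
python3 adv.py
```

```text
shoulder rel home: along -33.1 left -0.1 disc centre if touching -11.1 z 0.07824682654466804 Fpush 3.15 [-3.19 -0.08 -0.51]
```

Call:
drive_tool --increments '[[[0.7,-0.09,0],[0,0,0],0],[[0.7,-0.09,0],[0,0,0],0],[[0.7,-0.09,0],[0,0,0],0],[[0.7,-0.09,0],[0,0,0],0]]'

```text
clock: 22.62
eef_pos: [0.5585, -0.2305, 0.0783]
tool_rot: [0.064, 0.998, -0.0, 0.0]
ft_force: [-2.8, 0.4, -1.5]
grip_width: 0.0128
grasp_force: 58.9
```

Call:
drive_tool --increments '[[[0.5,-0.065,0],[0,0,0],0],[[0.5,-0.065,0],[0,0,0],0],[[0.5,-0.065,0],[0,0,0],0]]'

```text
clock: 22.87
eef_pos: [0.5599, -0.2307, 0.0783]
tool_rot: [0.064, 0.998, -0.0, 0.0]
ft_force: [-2.0, 0.6, -1.4]
grip_width: 0.0129
grasp_force: 58.8
```

```bash
python3 adv.py
```

```text
shoulder rel home: along -28.6 left -0.1 disc centre if touching -6.6 z 0.07832621652981675 Fpush 2.09 [-2.02  0.63 -1.38]
```

Call:
drive_tool --increments '[[[0.6,-0.08,0],[0,0,0],0],[[0.6,-0.08,0],[0,0,0],0],[[0.6,-0.08,0],[0,0,0],0],[[0.6,-0.08,0],[0,0,0],0]]'

```text
clock: 23.2
eef_pos: [0.5623, -0.231, 0.0784]
tool_rot: [0.064, 0.998, -0.0, 0.0]
ft_force: [-2.5, 0.5, -2.1]
grip_width: 0.0131
grasp_force: 58.8
```

Call:
drive_tool --increments '[[[0.5,-0.065,0],[0,0,0],0],[[0.5,-0.065,0],[0,0,0],0],[[0.5,-0.065,0],[0,0,0],0],[[0.5,-0.065,0],[0,0,0],0]]'

```text
clock: 23.53
eef_pos: [0.5643, -0.2313, 0.0784]
tool_rot: [0.064, 0.998, -0.0, 0.0]
ft_force: [-2.7, 0.6, -1.8]
grip_width: 0.0129
grasp_force: 58.8
```

Call:
drive_tool --increments '[[[0.5,-0.065,0],[0,0,0],0],[[0.5,-0.065,0],[0,0,0],0],[[0.5,-0.065,0],[0,0,0],0]]'

```text
clock: 23.78
eef_pos: [0.5658, -0.2314, 0.0784]
tool_rot: [0.064, 0.998, -0.0, 0.0]
ft_force: [-2.7, 0.2, -2.2]
grip_width: 0.0129
grasp_force: 58.8
```

Call:
drive_tool --increments '[[[0.5,-0.065,0],[0,0,0],0],[[0.5,-0.065,0],[0,0,0],0],[[0.4,-0.05,0],[0,0,0],0]]'

```text
clock: 24.03
eef_pos: [0.5663, -0.2314, 0.0783]
tool_rot: [0.064, 0.998, 0.0, -0.001]
ft_force: [-6.0, 0.9, -0.6]
grip_width: 0.0131
grasp_force: 58.9
```

Call:
drive_tool --increments '[[[0.5,-0.06,0],[0,0,0],0],[[0,0,0],[0,0,0],0]]'

```text
clock: 24.2
eef_pos: [0.5663, -0.2314, 0.0783]
tool_rot: [0.064, 0.998, 0.0, -0.001]
ft_force: [-6.3, 0.5, -0.2]
grip_width: 0.0131
grasp_force: 58.9
```

Call:
drive_tool --increments '[[[0.5,-0.06,0],[0,0,0],0],[[0,0,0],[0,0,0],0],[[0,0,0],[0,0,0],0]]'

```text
clock: 24.45
eef_pos: [0.5664, -0.2314, 0.0783]
tool_rot: [0.064, 0.998, 0.0, -0.002]
ft_force: [-6.3, 1.6, 1.2]
grip_width: 0.0129
grasp_force: 59.0
```

Call:
drive_tool --increments '[[[0.7,-0.09,0],[0,0,0],0],[[0,0,0],[0,0,0],0],[[0,0,0],[0,0,0],0]]'

```text
clock: 24.7
eef_pos: [0.5665, -0.2314, 0.0783]
tool_rot: [0.064, 0.998, 0.0, -0.002]
ft_force: [-8.1, 1.9, 2.8]
grip_width: 0.0129
grasp_force: 59.2
```

```bash
python3 adv.py; python3 - <<'E'
from h import *
for i in range(6):
    c=camera('side'); print(np.round(get_obs()['ft_force'],2),get_obs()['ft_torque'].round(3))
E
```

```text
shoulder rel home: along -22.0 left 0.1 disc centre if touching 0.0 z 0.07827733653627103 Fpush 8.32 [-8.14  1.92  2.77]
[-8.8   1.98  2.25] [0.362 1.805 0.038]
[-8.3   1.52  3.27] [ 0.314  1.748 -0.002]
[-8.48  1.16  0.92] [0.388 1.802 0.017]
[-9.23  1.28  1.2 ] [0.331 1.76  0.083]
[-9.19  1.96  2.18] [0.335 1.733 0.062]
[-10.24   1.92   2.2 ] [ 0.342  1.79  -0.009]
```

Call:
drive_tool --increments '[[[0.6,-0.08,0],[0,0,0],0],[[0,0,0],[0,0,0],0],[[0,0,0],[0,0,0],0]]'

```text
clock: 25.25
eef_pos: [0.5665, -0.2313, 0.0783]
tool_rot: [0.064, 0.998, 0.0, -0.003]
ft_force: [-10.7, 3.0, 3.4]
grip_width: 0.0133
grasp_force: 59.4
```

```bash
cat > av.py <<'E'
from h import *
F=[]
for i in range(6): camera('side');F.append(get_obs()['ft_force'])
print(np.mean(F,0).round(2),get_obs()['eef_pos'],get_obs()['tool_rot'].round(4),get_obs()['clock'])
E
python3 av.py
```

```text
[-10.36   2.26   3.16] [ 0.56651521 -0.23134309  0.07828289] [ 6.440e-02  9.979e-01  4.000e-04 -2.800e-03] 25.55
```

Call:
drive_tool --increments '[[[0.5,-0.06,0],[0,0,0],0],[[0,0,0],[0,0,0],0],[[0,0,0],[0,0,0],0],[[0,0,0],[0,0,0],0],[[0,0,0],[0,0,0],0],[[0,0,0],[0,0,0],0],[[0,0,0],[0,0,0],0],[[0,0,0],[0,0,0],0]]'

```text
clock: 26.22
eef_pos: [0.5665, -0.2313, 0.0782]
tool_rot: [0.064, 0.998, 0.0, -0.003]
ft_force: [-11.2, 1.7, 4.0]
grip_width: 0.0126
grasp_force: 59.5
```

```bash
python3 av.py; python3 chk.py .074
```

```text
[-11.53   2.2    3.92] [ 0.56652708 -0.23133546  0.0782681 ] [ 6.450e-02  9.979e-01  4.000e-04 -3.200e-03] 26.5167
t 26.5167 [ 0.5665 -0.2313  0.0783] [ 6.450e-02  9.979e-01  4.000e-04 -3.200e-03] [-11.57   2.07   3.98]
expected disc [ 0.6469 -0.2418] 0.074
side pred [278.4 154.9] seen [279. 154.] [15 11 51]
scene pred [194.4 235.4] seen [197.  233.5] [ 17  12 125]
tri [ 0.6439 -0.2351  0.0817] [-0.   0.4 -0.2 -0.4]
```

Call:
drive_tool --increments '[[[-1.2,0.16,0],[0,0,0],0],[[-1.2,0.16,0],[0,0,0],0],[[-1.2,0.16,0],[0,0,0],0],[[-1.2,0.16,0],[0,0,0],0],[[-1.5,0.2,-0.5],[0,0,0],0],[[-2,0.26,-0.5],[0,0,0],0],[[-2,0.26,0],[0,0,0],0],[[-2,0.26,0],[0,0,0],0]]'

```text
clock: 27.28
eef_pos: [0.558, -0.2305, 0.0776]
tool_rot: [0.064, 0.998, -0.0, 0.001]
ft_force: [-0.3, -0.6, -1.4]
grip_width: 0.0132
grasp_force: 58.7
```

```bash
python3 adv.py; python3 chk.py .074
```

```text
shoulder rel home: along -30.5 left -0.1 disc centre if touching -8.5 z 0.07763211194834213 Fpush 0.21 [-0.29 -0.61 -1.38]
t 27.2833 [ 0.558  -0.2305  0.0776] [ 6.420e-02  9.979e-01 -2.000e-04  6.000e-04] [-0.29 -0.61 -1.38]
expected disc [ 0.6383 -0.2409] 0.074
side pred [281.5 155.2] seen [279.5 154. ] [16 11 62]
scene pred [196.9 233.9] seen [196.5 233.5] [ 16  12 123]
tri [ 0.6429 -0.2377  0.0799] [-0.   0.3 -0.2 -0.3]
```

Call:
drive_tool --increments '[[[-4,0.52,0],[0,0,0],0],[[-6,0.78,0],[0,0,0],0],[[-8,1.03,0],[0,0,0],0],[[-10,1.29,0],[0,0,0],0],[[-12,1.55,0],[0,0,0],0],[[-12,1.55,0],[0,0,0],0],[[-12,1.55,0],[0,0,0],0],[[-12,1.55,0],[0,0,0],0]]'

```text
clock: 28.05
eef_pos: [0.4802, -0.2203, 0.0774]
tool_rot: [0.064, 0.998, -0.0, -0.0]
ft_force: [1.0, -0.1, -1.8]
grip_width: 0.0131
grasp_force: 58.7
```

Call:
drive_tool --increments '[[[-12,1.55,0],[0,0,0],0],[[-12,1.55,0],[0,0,0],0],[[-12,1.55,0],[0,0,0],0],[[-10,3,0],[0,0,0],0],[[-6,12,0],[0,0,0],0],[[0,20,0],[0,0,0],0],[[0,25,0],[0,0,0],0],[[0,30,0],[0,0,0],0]]'

```text
clock: 28.72
eef_pos: [0.4289, -0.1259, 0.0777]
tool_rot: [0.066, 0.998, -0.0, 0.0]
ft_force: [0.1, 1.3, -1.8]
grip_width: 0.0126
grasp_force: 58.8
```

```bash
python3 adv.py; python3 chk.py .074
```

```text
shoulder rel home: along -172.0 left 87.0 disc centre if touching -150.0 z 0.07768032454335949 Fpush 0.04 [ 0.13  1.29 -1.81]
t 28.7167 [ 0.4289 -0.1259  0.0777] [ 6.560e-02  9.978e-01 -3.000e-04  5.000e-04] [ 0.13  1.29 -1.81]
expected disc [ 0.5092 -0.1365] 0.074
```

Call:
drive_tool --increments '[[[3,28,0],[0,0,0],0],[[4,25,0],[0,0,0],0],[[4,18,-6],[0,0,0],0],[[3,10,-12],[0,0,0],0],[[0,4,-14],[0,0,0],0],[[0,0,-10],[0,0,0],0],[[0,0,-8],[0,0,0],0],[[0,0,-4],[0,0,0],0]]'

```text
clock: 29.48
eef_pos: [0.4427, -0.0413, 0.0226]
tool_rot: [0.064, 0.998, -0.0, -0.001]
ft_force: [0.5, 1.1, -0.3]
grip_width: 0.0132
grasp_force: 59.1
```

Call:
drive_tool --increments '[[[0,0,-3],[0,0,0],0],[[0,0,-3],[0,0,0],0],[[0,0,-2],[0,0,0],0],[[0,0,-1],[0,0,0],0],[[0,0,-1],[0,0,0],0],[[0,0,-1],[0,0,0],0],[[0,0,0],[0,0,0],0]]'

```text
clock: 30.07
eef_pos: [0.4437, -0.0409, 0.0125]
tool_rot: [0.064, 0.998, -0.0, 0.0]
ft_force: [-0.0, -0.1, -1.8]
grip_width: 0.0129
grasp_force: 59.1
```

Call:
drive_tool --increments '[[[0,0,-0.7],[0,0,0],0],[[0,0,-0.6],[0,0,0],0],[[0,0,-0.5],[0,0,0],0],[[0,0,-0.5],[0,0,0],0],[[0,0,0],[0,0,0],0]]'

```text
clock: 30.48
eef_pos: [0.4439, -0.0409, 0.0117]
tool_rot: [0.064, 0.998, -0.0, 0.001]
ft_force: [-5.0, 0.0, 13.5]
grip_width: 0.013
grasp_force: 61.3
```

Call:
drive_tool --increments '[[[0,0,0.8],[0,0,0],0],[[0,0,0],[0,0,0],0.15],[[0,0,0],[0,0,0],0.3],[[0,0,0],[0,0,0],0.5],[[0,0,0],[0,0,0],0.6],[[0,0,0],[0,0,0],0.6],[[0,0,10],[0,0,0],0.6],[[0,0,25],[0,0,0],0.7]]'

```text
clock: 31.15
eef_pos: [0.4406, -0.0406, 0.0435]
tool_rot: [0.064, 0.998, 0.0, -0.004]
ft_force: [0.8, 0.2, 0.3]
grip_width: 0.0593
grasp_force: 0.0
```

Call:
drive_tool --increments '[[[0,0,40],[0,0,0],0.7],[[0,0,40],[0,0,0],0.7],[[0,0,40],[0,0,0],0.7],[[0,0,40],[0,0,0],0.7],[[0,-10,30],[0,0,0],0.7],[[20,-30,10],[0,0,0],0.7],[[30,-28,0],[0,0,0],0.7],[[30,-28,0],[0,0,0],0.7]]'

```text
clock: 31.82
eef_pos: [0.5251, -0.138, 0.248]
tool_rot: [0.064, 0.998, -0.0, 0.002]
ft_force: [0.2, 0.4, 1.5]
grip_width: 0.06
grasp_force: 0.0
```

Call:
drive_tool --increments '[[[30,-28,0],[0,0,0],0.7],[[30,-28,0],[0,0,0],0.7],[[30,-25,0],[0,0,0],0.7],[[25,-20,0],[0,0,0],0.7],[[0,0,0],[0,0,0],0.7],[[0,0,0],[0,0,0],0.7],[[0,0,0],[0,0,0],0.7]]'

```text
clock: 32.4
eef_pos: [0.6381, -0.2376, 0.2447]
tool_rot: [0.064, 0.998, 0.0, -0.001]
ft_force: [-0.3, -0.6, -0.0]
grip_width: 0.0596
grasp_force: 0.0
```

```bash
python3 look.py w9 lifter brass_disc shoe; python3 - <<'E'
from h import *
c=camera('wrist');T=[('disc',s) for s in silhouettes('brass_disc',c)[:1]]
for n,s in T: print(n,mfit(c,s['region'],DISC,[.6438,-.2415,.074,0],free=(0,1)))
s=camera('side');print(mfit(s,blue(s['image'])&(mask(s,[.499,-.048,0,-.128],[LIFT[1]*3,LIFT[2]*1.3])>0),LIFT[1:],[.499,-.048,0,-.128]))
L=silhouettes('lifter',s);print([(round(l['conf'],2),l['bbox']) for l in L[:3]], mfit(s,L[0]['region'],LIFT,[.499,-.048,0,-.128]))
i=cv2.imread('pics/w9.png');cv2.imwrite('pics/w9b.png',i)
E
```

```text
t 32.45 tcp [ 0.638  -0.2373  0.2459] [ 6.400e-02  9.979e-01  2.000e-04 -4.000e-04] F [-1.41  1.02 -0.67]
cam [ 0.567 -0.229  0.388] f 388.5341049533695 axes [[0.13, 0.99, 0.0], [0.95, -0.12, 0.28], [0.28, -0.04, -0.96]]
lifter 0.64 [491.   1. 550.  91.] [511.8  39.8] z0 [ 0.516 -0.048] z.07 [ 0.525 -0.081]
lifter 0.37 [308. 251. 330. 300.] [318.2 266.9] z0 [ 0.71 -0.25] z.07 [ 0.684 -0.246]
brass_disc 0.93 [291. 195. 343. 251.] [315.  222.2] z0 [ 0.661 -0.247] z.07 [ 0.644 -0.244]
brass_disc 0.34 [215. 122. 428. 425.] [316.7 234.5] z0 [ 0.674 -0.247] z.07 [ 0.655 -0.244]
disc (array([ 0.6438, -0.2415,  0.074 ,  0.    ]), np.float64(0.0))
(array([ 0.4995074 , -0.05013037,  0.        , -0.10925588]), np.float64(0.8926588296890259))
[(0.9, [307.6, 219.2, 377.2, 238.7]), (0.81, [410.7, 373.8, 465.6, 452.0])] (array([ 0.49888401, -0.05099703,  0.        , -0.1149069 ]), np.float64(0.9025576114654541))
```

View pics/w9.png

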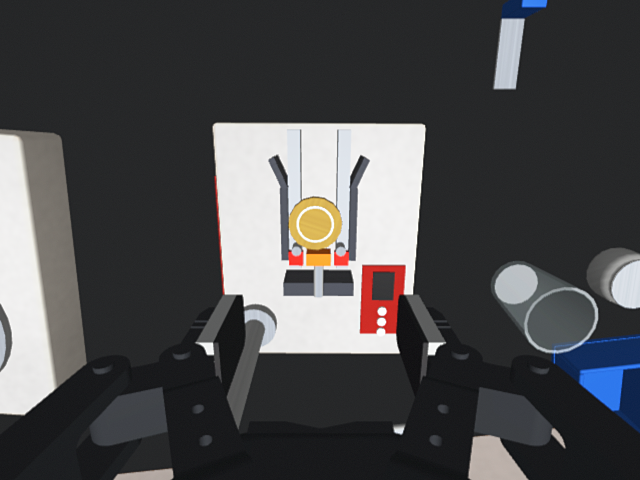

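The picture shows the disc at (315,222), centred between the guides, against both pins and the orange shoe at (317,257). The lifter lies flat on the open bench, and the gripper is free. I hand in.

```bash
python3 -c "
from workcell import *
print(job_done())"
```

```text
the job is handed in; nothing more can be done
None
```

The job is handed in at about 33 s of the 72 s allowed: the brass disc is home against both pins and the shoe after a press of about 12 N, and the lifter lies flat on the open bench; no verdict came back.

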